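Swing the bench magnifier over the herb piece

ROBOT

A 6-joint arm with a two-finger parallel gripper is mounted at the origin on a cart in front of the work surface, level with it; the furniture and walls round the work are solid. World frame = base frame: x ahead of the robot, y to its left, z up, the work surface at z = 0. Lengths are in mm, angles in rad, forces in N, time in s.
With the tool pointing down it reaches from about 350 to 775 mm from the base axis. Payload 7.3 kg.
Tool frame: the origin (TCP) lies at the centre of the arm's flange, where the gripper is bolted on; the fingertips stand 178 mm ahead of it and the grasp point (between the pads) lies 159 mm ahead of it; z points along the fingers, y is the direction in which the jaws open and shut (so a half turn about z gives the same grasp; the last joint's range is limited). The gripper opens to 92 mm and grips with 3 to 60 N. Pads are 19 mm wide; open, the fingers measure 130 mm over their backs; the gripper's body (75 mm by 190 mm) begins 47 mm behind the grasp point.
Start: joints at [-1.43, 0.342, 1.524, -0, 1.275, -0.146], TCP at [148.534, -503.553, 404.741] pointing down, gripper open.
Joint ranges: [-2.53, 2.53], [-0.77, 2.02], [0.04, 2.7], [-1, 4.14], [0.28, 2.66], [-3.11, 3.11]. Speed limits (rad/s): [2.57, 2.57, 3.14, 3.14, 3.14, 3.14].

INTERFACE

Orientations are given as [roll, pitch, yaw] about the fixed x, y, z axes, in that order (R = Rz(yaw) Ry(pitch) Rx(roll)).
In Python, from plant import get_obs, capture, close_job gives the robot as it stands. The module is installed in compiled form; this text tells all that it offers.
- The arm moves only by the shell command python3 -m pendant 'ROWS'. ROWS is JSON, a list of rows, each a list of 3 entries, a list of its own where there are three numbers: the shift along the tool's x, y, z in m, then the turn, a rotation vector about the tool's x, y, z in rad, then the finger opening in m, from 0 to 0.0918. In form: [[[tx, ty, tz], [wx, wy, wz], fingers], ...]. A call has 1 to 10 rows; each row is the pose to reach, as a shift and turn from the pose commanded when the call began, along the tool's axes at that moment; what a row does not reach only later rows make up. A row lasts 1/12 s, in which the tool goes at most 41.7 mm and 7.16 degrees, less where a joint would pass 70% of its speed; a pose out of reach is approached as far as the arm can. A call with a gripper value outside its range is refused whole. The fingers move at their own pace and stop on an object; the grip force is fixed at half the most. Time passes only in rows, so rows that repeat a pose let the fingers close. It gives the time, the measured TCP pose, the force and the opening at its end, in the units of the state.
- get_obs(): the state, without advancing time (a new reading comes with each control period).
- capture(name): name is "scene" or "side" or "wrist"; returns a dict with "color" (420x560x3 uint8, red, green, blue), "mtx" (3x3 intrinsics, pixels), "rvec" (rotation vector, rad) and "tvec" (3), from world to camera coordinates, as OpenCV has them. Camera axes: x right, y down, z forward; pixel columns grow to the right and rows downward; lengths in mm; the calibration is good to about 2 mm. The wrist camera is an equidistant fisheye: a pixel r from the principal point sees the ray r / f radians off the axis. A picture is of the moment at which its call begins. There is no depth.
- close_job(): hands the job in, once; it reports no verdict.
The state is a dict: "time": time; "joint_positions": joint angles; "dq": joint speeds; "tau": joint torques, N m; "tool_pos": TCP position; "tcp_rot": TCP orientation; "contact_force": force on the tool from outside, world axes, zero at the start; "moment": the same for the moment, N m; "grip_width": finger opening in mm.
Only numpy, scipy, OpenCV 4.12 (cv2) and the standard library are available. Lean on these libraries where they do the work, as an engineer would, in place of code of your own. Each camera call takes 0.05 s, during which the arm holds its last target. There are 200 camera calls.

TASK

Swing the arm of the bench magnifier round until its lens is centred over the single piece of dried herb that lies near its foot, and leave the arm standing there. The herb piece itself must stay lying where it is.

Things in the scene. Friction and masses are not known exactly. Their poses are not given: they have to be found in the camera images.
- magnifier_base: Fixed foot of the bench magnifier: a grey round disc 122 mm across and 20 mm high with an upright steel post, whose top is 126 mm above the table. Origin: centre of the underside, at table height, exactly on the vertical axis about which the arm swings.
- lens_centre (a point): Centre of the magnifier's lens: clear, in a black round rim (126 mm outside, top 114 mm above the table), carried level at the end of a dark steel bar (14 mm wide, top 113 mm above the table) that reaches straight out from the post. The point lies 180 mm horizontally from the post's axis, 108 mm above the table.
- magnifier_arm (a joint): Arm's angle about the post's vertical axis, rad, positive anticlockwise from above, -1.6 to 1.7. Friction-held: about 2.5 N at the knob turns it; it stays where released. Knob to pinch or push: black, upright, 16 mm thick, on the bar 100 mm from the axis on the straight line to the lens centre; free from 117 (top of its 22 mm wide collar) to 164 mm above the table.
- herb_piece: Piece of dried herb: a brown, bent, ridged stalk, 48x41 mm, 7 mm high, loose on the table about 180 mm from the post's axis. Origin: centre of its underside. A small white-capped vial (52 mm high) and a brass weight (30 mm high) stand about as far from the post; they are not to be looked at. The lens passes freely above all three.

How it is judged (in metres and radians):
At the end, for the whole second after the job is handed in: The lens centre stands within 25 mm, seen from above, of the centre of the herb piece, the arm is at rest, and the herb piece lies within 20 mm of where it lay at the start (horizontal distance between lens_centre and herb_piece below 0.025 m and velocity of joint magnifier_arm between -0.03 and 0.03 rad/s and distance of herb_piece from where it was at the start of the episode below 0.02 m); the robot touches nothing.
It fails at once if the herb piece is moved more than 20 mm from where it lay (distance of herb_piece from where it was at the start of the episode above 0.02 m).
It also fails if it takes over 40 s, if anything falls off the work surface, if the arm or the gripper's body presses on something with over 40 N, if the wrist force passes 120 N, or if a joint passes its speed limit or range.

## Working session

There is one attempt and no reset: what is moved stays moved. The work goes in short steps, Python scripts to look and compute and a shell command to move; the robot and the scene stay as the last step left them, time stands still between calls to the robot, and variables do not carry over. Pictures are saved under pics/ and viewed, about 8 in all and at most 12, crops included, and the job is handed in when it is done.

```bash
mkdir -p pics; python3 - <<'E'
from plant import get_obs,capture
import cv2,pickle
d={}
for n in("scene","side","wrist"):
    c=capture(n);d[n]=c;cv2.imwrite(f"pics/{n}0.png",c["color"][:,:,::-1])
    print(n,c["mtx"],c["rvec"],c["tvec"])
pickle.dump(d,open("c0.pkl","wb"));print(get_obs())
E
```

```text
scene [[527.57325134   0.         280.79454709]
 [  0.         527.57325134 205.80612406]
 [  0.           0.           1.        ]] [ 0.87788192 -2.51252856  1.13013054] [474.25870036 249.68781628 679.32297979]
side [[512.49937244   0.         283.86818631]
 [  0.         512.49937244 207.06097422]
 [  0.           0.           1.        ]] [ 0.78360243 -2.54312801  1.18317892] [501.46575415 248.9202827  726.82410457]
wrist [[325.1922621    0.         276.58275326]
 [  0.         325.1922621  207.27874213]
 [  0.           0.           1.        ]] [-2.35112812  1.7573661   0.22245204] [-523.94630008  -30.48440763  389.23817774]
{'time': 0.15, 'joint_positions': array([-1.43001092e+00,  3.42595819e-01,  1.52480092e+00, -4.31128551e-05,
        1.27542059e+00, -1.45986729e-01]), 'dq': array([-0.00234978, -0.00053189, -0.00291184, -0.00133869,  0.00044699,
       -0.00143126]), 'tau': array([ 9.18767582e-04, -4.31469691e+01, -2.44353426e+01,  7.17780646e-02,
        5.37951803e-02, -8.08180744e-05]), 'tool_pos': array([ 148.50869215, -503.45450765,  404.18612183]), 'tcp_rot': array([-3.14037500e+00, -1.37360793e-04,  2.86784632e-01]), 'contact_force': array([0.14281164, 0.48747213, 1.00039142]), 'moment': array([-0.00720146, -0.03372707,  0.06583063]), 'grip_width': 91.86446033177825}
```

View pics/scene0.png

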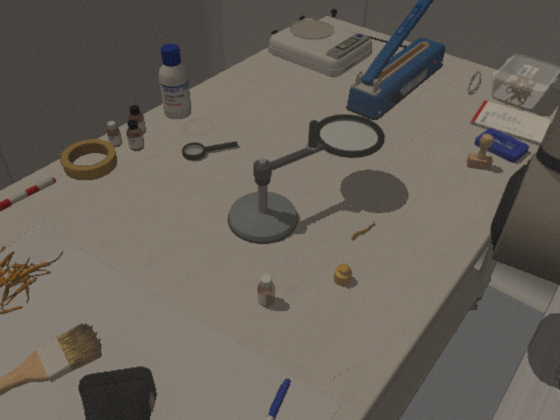

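View pics/side0.png

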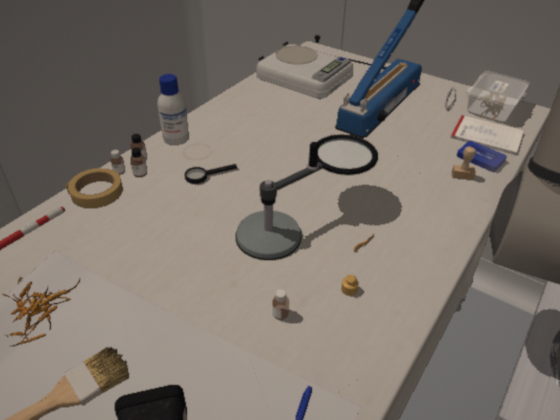

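The scene view shows the disc top centred near (263,214), lens (350,134), knob (314,133), herb (363,231), vial (266,290) and brass weight (343,275). In the side view the disc is at (269,232), lens (344,154), knob (314,153) and herb (364,242).

```bash
cat > h.py <<'E'
import numpy as np,cv2
def onz(c,uv,z):
    R=cv2.Rodrigues(c["rvec"])[0];C=-R.T@c["tvec"].ravel()
    d=R.T@np.linalg.inv(c["mtx"])@np.array([*uv,1.]);return (C+d*(z-C[2])/d[2])[:2].round(1)
E
python3 - <<'E'
from h import *;import pickle
d=pickle.load(open("c0.pkl","rb"))
P={"scene":dict(base=(263,214,20),lens=(349,135,111),herb=(363,231,3),knobtop=(315,123,164),vialtop=(266,279,52),weighttop=(343,267,30)),
"side":dict(base=(269,232,20),lens=(344,154,111),herb=(364,242,3),knobtop=(314,144,164),vialtop=(281,293,52),weighttop=(350,278,30))}
for n in P:
    r={k:onz(d[n],v[:2],v[2]) for k,v in P[n].items()};print(n,r)
    b=r["base"]
    for k in r: v=r[k]-b;print(k,np.hypot(*v).round(1),np.arctan2(v[1],v[0]).round(3))
s=d["scene"]["color"][195:265,315:415];cv2.imwrite("pics/h0.png",cv2.resize(s,None,fx=6,fy=6,interpolation=2)[:,:,::-1])
E
```

```text
scene {'base': array([595. ,  59.1]), 'lens': array([ 544.9, -116. ]), 'herb': array([448.1, -29.5]), 'knobtop': array([567.8, -40.3]), 'vialtop': array([483.2, 187.9]), 'weighttop': array([419.2,  82. ])}
base 0.0 0.0
lens 182.1 -1.849
herb 171.6 -2.599
knobtop 103.1 -1.838
vialtop 170.6 2.286
weighttop 177.3 3.012
side {'base': array([595.4,  60.8]), 'lens': array([ 546.8, -113. ]), 'herb': array([449.1, -30.8]), 'knobtop': array([570.5, -38.8]), 'vialtop': array([483.8, 188.3]), 'weighttop': array([419.7,  83.5])}
base 0.0 0.0
lens 180.5 -1.843
herb 172.6 -2.582
knobtop 102.7 -1.816
vialtop 169.4 2.29
weighttop 177.2 3.013
```

View pics/wrist0.png

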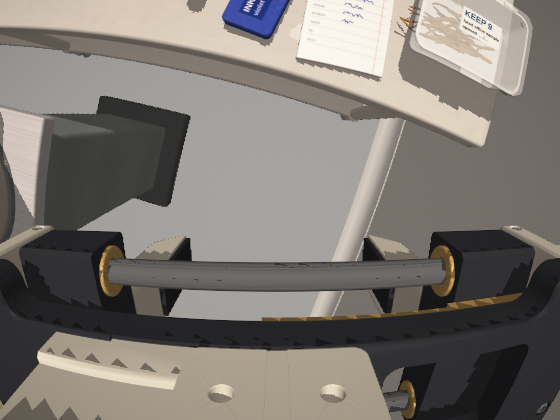

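Base is at (595,60), arm at about -1.845 rad, herb at about -2.59 rad, so the arm needs about -0.745 rad. In the wrist view I see only the table edge and small items. Before moving I check how close the blue press lever is to the travel path.

```bash
python3 - <<'E'
from h import *;import pickle
d=pickle.load(open("c0.pkl","rb"))
def tri(a,b):
    P=[d[n]["mtx"]@np.c_[cv2.Rodrigues(d[n]["rvec"])[0],d[n]["tvec"].ravel()] for n in("scene","side")]
    X=cv2.triangulatePoints(P[0],P[1],np.array(a,float),np.array(b,float));return (X[:3]/X[3]).ravel().round()
print("lever",tri((428,4),(416,8)),"press front",onz(d["scene"],(370,105),0),onz(d["scene"],(440,55),30))
E
```

```text
lever [249. 432. 583.] press front [ 652.3 -395. ] [ 617.4 -672.4]
```

```bash
python3 -m pendant '[[[0.535,-0.330,-0.03],[0,0,-0.637],0.0918],[[0.535,-0.330,-0.03],[0,0,-0.637],0.0918],[[0.535,-0.330,-0.03],[0,0,-0.637],0.0918],[[0.535,-0.330,-0.03],[0,0,-0.637],0.0918]]'
```

```text
time: 0.48
tool_pos: [260.3, -378.2, 412.4]
tcp_rot: [-3.141, -0.0, 0.792]
contact_force: [0.8, -1.0, 0.3]
grip_width: 91.6
```

The press lies well off the path; the motion tracks as planned. Continuing to above the knob.

```bash
python3 -m pendant '[[[0.46,-0.022,0],[0,0,-0.137],0.0918],[[0.46,-0.022,0],[0,0,-0.137],0.0918],[[0.46,-0.022,0],[0,0,-0.137],0.0918],[[0.46,-0.022,0],[0,0,-0.137],0.0918],[[0.46,-0.022,0],[0,0,-0.137],0.0918],[[0.46,-0.022,0],[0,0,-0.137],0.0918],[[0.46,-0.022,0],[0,0,-0.137],0.0918],[[0.46,-0.022,0],[0,0,-0.137],0.0918],[[0.46,-0.022,0],[0,0,-0.137],0.0918],[[0.46,-0.022,0],[0,0,-0.137],0.0918]]'
```

```text
time: 1.32
tool_pos: [540.5, -68.9, 412.5]
tcp_rot: [-3.141, 0.0, 0.924]
contact_force: [0.9, -0.9, -0.9]
grip_width: 91.8
```

```bash
python3 -m pendant '[[[0.043,0,0],[0,0,0],0.0918],[[0.043,0,0],[0,0,0],0.0918],[[0.043,0,0],[0,0,0],0.0918]]'; python3 - <<'E'
from plant import capture
import cv2
for n in("scene","wrist"):cv2.imwrite(f"pics/{n}1.png",capture(n)["color"][:,:,::-1])
E
```

```text
time: 1.57
tool_pos: [566.2, -34.6, 411.7]
tcp_rot: [-3.14, 0.001, 0.928]
contact_force: [-0.0, 0.0, -0.8]
grip_width: 91.8
```

View pics/wrist1.png

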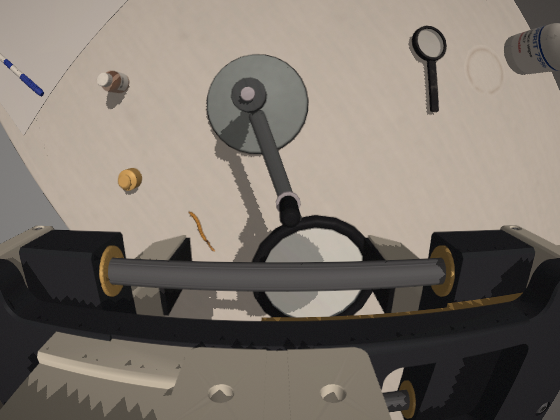

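The wrist view shows the knob top near (291,220), between the jaws. The herb is at about (201,231), the disc at (258,104) and the post top at (247,94). I'll check these with the fisheye model.

```bash
cat >> h.py <<'E'
def onzf(c,uv,z):
    R=cv2.Rodrigues(c["rvec"])[0];C=-R.T@c["tvec"].ravel();K=c["mtx"]
    p=(np.array(uv)-K[:2,2])/K[0,0];t=np.hypot(*p)
    d=R.T@np.array([*(p/t*np.sin(t)),np.cos(t)]);return (C+d*(z-C[2])/d[2])[:2].round(1)
E
python3 - <<'E'
from h import *;from plant import capture
c=capture("wrist")
for n,u,z in[("disc",(258,104),20),("posttop",(247,94),126),("knobtop",(291,220),164),("collar",(288,203),117),("lens",(312,268),111),("herb",(201,231),3)]:print(n,onzf(c,u,z))
E
```

```text
disc [603.3  49.2]
posttop [601.7  51.8]
knobtop [572.5 -44.1]
collar [572.8 -42.6]
lens [ 552.6 -108.7]
herb [448.6 -29.5]
```

Positions agree to about 1 cm; the knob is at about (571,-41). Descend, then close.

```bash
python3 -m pendant '[[[-0.002,0.008,0.04],[0,0,0],0.0918],[[-0.002,0.008,0.07],[0,0,0],0.0918],[[-0.002,0.008,0.09],[0,0,0],0.0918],[[-0.002,0.008,0.106],[0,0,0],0.0918],[[-0.002,0.008,0.106],[0,0,0],0.0918],[[-0.002,0.008,0.106],[0,0,0],0.0918]]'; python3 -m pendant '[[[0,0,0],[0,0,0],0.03],[[0,0,0],[0,0,0],0.03],[[0,0,0],[0,0,0],0.03],[[0,0,0],[0,0,0],0.02],[[0,0,0],[0,0,0],0.01],[[0,0,0],[0,0,0],0.01],[[0,0,0],[0,0,0],0.01],[[0,0,0],[0,0,0],0.01],[[0,0,0],[0,0,0],0.01],[[0,0,0],[0,0,0],0.01]]'; python3 - <<'E'
from plant import capture
import cv2
for n in("scene","wrist"):cv2.imwrite(f"pics/{n}2.png",capture(n)["color"][:,:,::-1])
E
```

```text
time: 2.22
tool_pos: [570.1, -44.3, 306.6]
tcp_rot: [-3.14, 0.001, 0.922]
contact_force: [0.3, -0.4, 1.4]
grip_width: 91.6
time: 3.05
tool_pos: [570.6, -43.0, 306.6]
tcp_rot: [-3.142, 0.0, 0.924]
contact_force: [-0.8, 0.7, 0.1]
grip_width: 29.9
```

View pics/scene2.png

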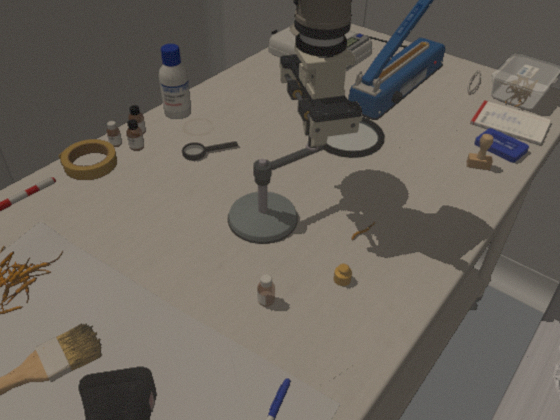

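The gripper is around the knob at about (325,130), herb still at (363,231). Finger closing isn't finished, so I let it continue.

```bash
python3 -m pendant '[[[0,0,0],[0,0,0],0.01],[[0,0,0],[0,0,0],0.01],[[0,0,0],[0,0,0],0.01],[[0,0,0],[0,0,0],0.01],[[0,0,0],[0,0,0],0.01],[[0,0,0],[0,0,0],0.01]]'
```

```text
time: 3.65
tool_pos: [570.7, -43.2, 306.7]
tcp_rot: [3.141, 0.0, 0.924]
contact_force: [1.6, -3.5, -1.6]
grip_width: 15.3
```

Pinched (15.3 mm). Swing along the arc by 0.79 rad, turning the tool with the arm.

```bash
python3 -m pendant '[[[-0.003,-0.0083,0],[0,0,0.088],0.01],[[-0.005,-0.0167,0],[0,0,0.175],0.01],[[-0.0065,-0.0254,0],[0,0,0.263],0.01],[[-0.0072,-0.0341,0],[0,0,0.351],0.01],[[-0.0072,-0.0429,0],[0,0,0.438],0.01],[[-0.0063,-0.0516,0],[0,0,0.526],0.01],[[-0.0047,-0.0602,0],[0,0,0.614],0.01],[[-0.0023,-0.0687,0],[0,0,0.701],0.01],[[0.0008,-0.0769,0],[0,0,0.789],0.01],[[0.0008,-0.0769,0],[0,0,0.789],0.01]]'; python3 - <<'E'
from plant import capture
import cv2,pickle,numpy as np
d={n:capture(n) for n in("scene","side","wrist")};pickle.dump(d,open("c3.pkl","wb"))
cv2.imwrite("pics/3.png",np.hstack([cv2.resize(d[n]["color"][90:300,190:470],(400,300)) for n in("scene","side")])[:,:,::-1])
E
```

```text
time: 4.48
tool_pos: [510.8, 6.3, 306.7]
tcp_rot: [-3.139, -0.006, 0.131]
contact_force: [11.3, 9.7, -9.2]
grip_width: 15.1
```

View pics/3.png

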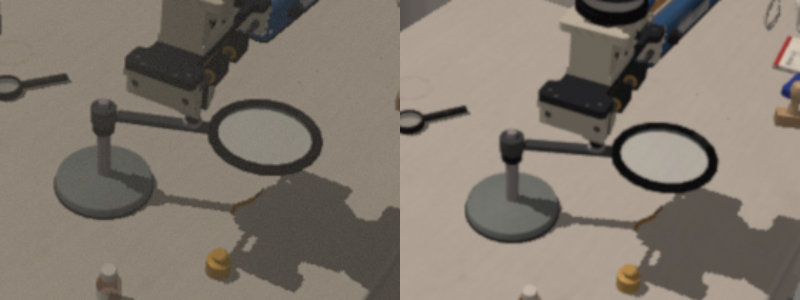

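Scene rim centre in the crop is (264,136), i.e. full-frame pixel (374.8,185.2). Side is (264,156), i.e. (374.8,199.2). The herb is unmoved at about (363,231) in the scene view.

```bash
python3 - <<'E'
from h import *;import pickle
d=pickle.load(open("c3.pkl","rb"))
for n,l,h in(("scene",(374.8,185.2),(363,231)),("side",(374.8,199.2),(364,242))):
    for z in(108,111):print(n,onz(d[n],l,z),onz(d[n],h,3))
cv2.imwrite("pics/w3.png",d["wrist"]["color"][:,:,::-1])
E
```

```text
scene [441.3 -28.8] [448.1 -29.5]
scene [439.8 -25.4] [448.1 -29.5]
side [442.1 -29.5] [449.1 -30.8]
side [440.8 -25.9] [449.1 -30.8]
```

View pics/w3.png

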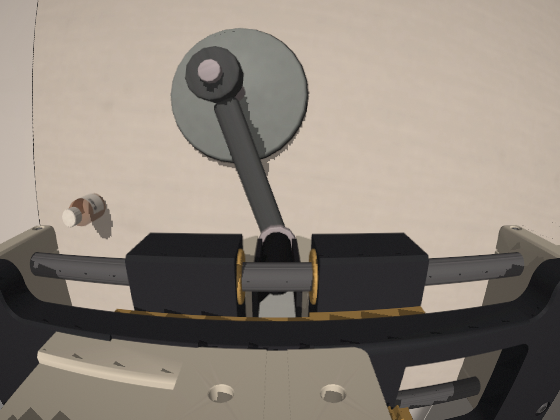

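Lens is about 8 mm from the herb, mostly along the radius. The wrist view shows the knob held between the pads at (278,245). Now release, rise and recheck.

```bash
python3 -m pendant '[[[0,0,0],[0,0,0],0.06],[[0,0,0],[0,0,0],0.06],[[0,0,0],[0,0,0],0.06],[[0,0,0],[0,0,0],0.06],[[0,0,0],[0,0,0],0.06],[[0,0,0],[0,0,0],0.06]]'; python3 -m pendant '[[[0,0,-0.03],[0,0,0],0.06],[[0,0,-0.06],[0,0,0],0.06],[[0,0,-0.09],[0,0,0],0.06],[[0,0,-0.12],[0,0,0],0.06],[[0,0,-0.12],[0,0,0],0.06],[[0,0,-0.12],[0,0,0],0.06]]'; python3 - <<'E'
from plant import capture
import cv2,pickle,numpy as np
d={n:capture(n) for n in("scene","side","wrist")};pickle.dump(d,open("c4.pkl","wb"))
cv2.imwrite("pics/4.png",np.vstack([np.hstack([cv2.resize(d[n]["color"][90:300,190:470],(400,300)) for n in("scene","side")]),np.pad(cv2.resize(d["wrist"]["color"],(400,300)),((0,0),(0,400),(0,0)))])[:,:,::-1])
E
```

```text
time: 5.13
tool_pos: [509.6, 3.9, 306.7]
tcp_rot: [3.142, 0.0, 0.135]
contact_force: [-0.2, 0.2, 0.9]
grip_width: 50.5
time: 5.63
tool_pos: [509.7, 3.9, 428.3]
tcp_rot: [3.14, -0.004, 0.135]
contact_force: [0.1, -0.0, -0.3]
grip_width: 60.4
```

View pics/4.png

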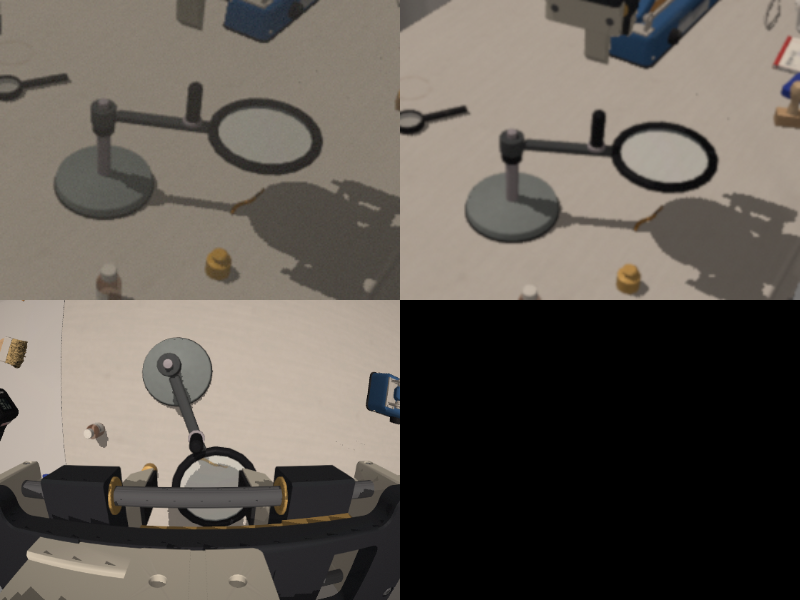

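After release the rim centre stays at crop pixel (264,136) in the scene view and (264,156) in the side view. Herb, vial and weight are where they were, and the gripper is clear. Handing in.

```bash
python3 -c "
from plant import *
o=get_obs();print(o['time'],o['contact_force']);print(close_job())"
```

```text
5.7833 [-0.49539367  0.31407118 -0.78574879]
the job is handed in; nothing more can be done
None
```

I pinched the magnifier's knob, swung the arm about 0.79 rad clockwise, released it and lifted clear, then handed the job in at 5.8 s.

**Last checks:**
- **Lens position:** I measured it while still gripping. The scene and side cameras put the lens at about (441, -28) mm and the herb at about (448.5, -30) mm, 7–9 mm apart against the 25 mm limit. After release, the lens looked to be at the same pixels in both views.
- **Herb:** It looked unmoved in the pictures, but I did not remeasure it afterwards.
- **Contact:** The gripper was clear of the knob and the force reading was near zero (under 1 N).

**Disagreements:** Before the swing, the wrist camera put the base about 13 mm away from where the scene and side cameras had it. I used a position in between, and the lens and herb measurements above do not depend on it. I also measured the herb at about 172 mm from the post, where the task says about 180 mm. That probably explains most of the remaining offset.

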